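# Close the charcoal tub

### The arm

A 6-joint arm with a two-finger parallel gripper is mounted at the origin on the work surface. World frame = base frame: x ahead of the robot, y to its left, z up, the work surface at z = 0. Lengths are in mm, angles in rad, forces in N, time in s.
With the tool pointing down it reaches from about 325 to 775 mm from the base axis. Payload 9.3 kg.
Tool frame: the origin (TCP) lies at the very end of the fingers, on their centre line; the grasp point (between the pads) lies 19 mm behind it; z points along the fingers, y is the line along which they close (so a half turn about z gives the same grasp; the last joint's range is limited). The gripper opens to 85 mm and grips with 20 to 120 N. Pads are 22 mm wide; open, the fingers measure 114 mm over their backs; the gripper's body (76 mm by 85 mm) begins 54 mm behind the grasp point. The pads swing forward as they close: fully open they stand 13 mm farther back than shut.
Start: joints at [-1.437, 0.259, 0.021, 1.334, 0, 1.418], TCP at [155.58, -527.534, 231.279] pointing down, gripper open.
Joint ranges: [-3.04, 3.04], [-0.91, 1.82], [-1.04, 1.36], [-1.92, 1.95], [-1.52, 1.45], [-3.14, 3.14]. Speed limits (rad/s): [2.22, 2.22, 2.79, 3.14, 3.14, 3.14].

### API

Orientations are given as a rotation vector (axis times angle).
In Python, from station import arm gives the robot as it stands. The module is installed in compiled form; this text tells all that it offers.
- The arm moves only by the tool jog_arm, never from a script. Its argument "deltas" is a list of rows, each an object of numbers: "tx", "ty", "tz": the shift along the tool's x, y, z as a fraction of full scale; "ax", "ay", "az": the turn, a rotation vector about the tool's x, y, z as a fraction of full scale; "gripper": the opening, from -1 (shut) to 1 (fully open). A call has 1 to 5 rows; each row shifts and turns the commanded pose from where the row before left it, along the tool's axes as they then stand; what a row does not reach is not made up. Full scale, the value 1, is 0.04 m for a shift and 4 degrees for a turn. A row lasts 1/10 s, in which the tool goes at most 50 mm and 8.59 degrees, less where a joint would pass 70% of its speed; a pose out of reach is approached as far as the arm can. A call with a number of a shift or a turn outside -1 to 1 is refused whole. A call with a gripper value outside its range is refused whole. The fingers move at their own pace and stop on an object; "newtons" is the grip in N (left out, the last holds). Time passes only in rows, so rows that do not move let the fingers close. It gives the time, the measured TCP pose, the force, the opening and the grip force at its end, in the units of the state.
- arm.get_obs(): the state, without advancing time (a new reading comes with each control period).
- arm.snapshot(name): name is "scene" or "top"; returns a dict with "color" (420x560x3 uint8, blue, green, red), "fx", "fy", "cx", "cy" (pixels), "rvec" (rotation vector, rad) and "tvec" (3), from world to camera coordinates, as OpenCV has them. Camera axes: x right, y down, z forward; pixel columns grow to the right and rows downward; lengths in mm; the calibration is good to about 2 mm. A picture is of the moment at which its call begins. There is no depth.
- arm.finish_job(): hands the job in; it is judged then, once.
Trained networks look in a picture, given as the dict that the camera call returned (one of the last four; its "shot" number tells which), for a name from the list of things; names that differ only in an ending like _2 or _b are one class to them, and where a whole thing is asked for, a point or a joint stands for the part that bears it (a point fixed in the world has none). Each returns a list of dicts, best first, with "score" (0 to 1); they miss things now and then, are a little off and sometimes report something else, mostly with a low value. They report only what shows in the picture. A call takes as long as a camera call. They do not tell look-alikes from the thing itself.
- arm.recognise(picture, label): "position" ([x, y, z] in mm, in world coordinates, good to about 4 mm: the middle of the surface that is visible of it).
- arm.cut_out(picture, label): "pixels" (420x560 bool, what is visible of it).
The state is a dict: "time": time; "qpos": joint angles; "qd": joint speeds; "joint_efforts": joint torques, N m; "tcp_pos": TCP position; "eef_rot": TCP orientation; "force": force on the tool from outside, world axes, zero at the start; "moment": the same for the moment, N m; "gripper_width": finger opening in mm; "grasp_force": force on a finger pad.
Only numpy, scipy, OpenCV 4.12 (cv2) and the standard library are available. Lean on these libraries where they do the work, as an engineer would, in place of code of your own. Each camera call takes 0.05 s, during which the arm holds its last target. There are 200 camera calls.

### The job

One of the three plastic tubs stands open with charcoal sticks in it. Put its lid, the larger of the two lids lying on the bench, on this tub and press it down until it snaps over the rim all the way round and sits level. Keep the tub upright on the bench, let go of it, and leave the other things where they are.

Things in the scene. Friction and masses are not known exactly. Their poses are not given: they have to be found in the camera images.
- tub: The open tub: frosted white plastic, round, 70 mm high, wall 54 mm across at the top, 51 mm at the foot, about 0.2 kg, loose on the bench, dark charcoal sticks standing inside below the rim. Round its top runs a thick springy lip 63 mm across, fullest 8 mm below the top edge. Origin at the centre of the underside, z up.
- tub_rim (a point): Centre of the open tub's mouth at the height of its top edge, 70 mm above its foot. The edge is bevelled, and so is the plug under the lid: a level lid up to about 4 mm off centre still finds its way on.
- lid: The tub's lid: frosted white plastic, 68 mm across, 16 mm high, about 25 g, lying on the bench right side up. A skirt 2 mm thick hangs round its edge, with a rounded bead inside its lower edge (60 mm across inside), and a bevelled plug sits within. Origin at the centre of the skirt's lower edge, z up. Laid on the tub it rests loose on the lip, origin about 64 mm above the tub's foot; fully seated, 57 mm.
- lid_top (a point): Centre of the lid's flat top panel, 59 mm across, 14.8 mm above the lid's origin; a ring round it stands 1.2 mm higher. A steady push of about 10 to 15 N near the middle of the panel snaps the loose lid down over the springy lip, until the panel stops on the tub's top edge. Pushed at one side only, the other side can stay up.
- shut_tub_a: A tub of the same make with its lid already pressed on, 68 mm across, 73 mm high, loose, 0.25 kg. Not to be disturbed. Origin at the centre of the underside.
- shut_tub_b: Another shut tub, just like shut_tub_a. The three tubs stand in a loose row across the bench, in any order.
- small_lid: Lid of a smaller pot that is not here: same shape and plastic, 52 mm across, 13 mm high, lying loose on the bench. Too small for the tub; leave it. Origin at the centre of its underside.
- eraser: Grey eraser block 45 x 25 x 12 mm, loose. Origin at the centre of its underside.
- tape_roll: Roll of masking tape lying flat, 100 mm across, 24 mm high, loose. Origin at the centre of its underside.
- brush: Flat brush with a wooden handle lying on the bench beyond the tubs, loose, about 200 mm long. Origin on its underside near the middle.
- brush_jar: Glass jar of brushes standing at the left, 76 mm across, jar 100 mm high, brushes up to 280 mm, loose. Origin at the centre of its underside.
There are look-alikes about, which are no part of the job. Leave any green or purple look-alike of the tub alone.

How it is judged:
By the outcome, as a careful person would: the job done as asked, in the order asked, and still so for the second after the job is handed in, with the robot touching nothing.
It also fails if it takes over 45 s, if anything falls off the work surface, if the arm or the gripper's body presses on something with over 40 N, if the wrist force passes 120 N, or if a joint passes its speed limit or range.

## Working session

There is one attempt and no reset: what is moved stays moved. The work goes in short steps, Python scripts to look and compute and a tool call to move; the robot and the scene stay as the last step left them, time stands still between calls to the robot, and variables do not carry over. Pictures are saved under pics/ and viewed, at most 10 in all, crops included, and the job is handed in when it is done.

Besides the shell and the picture viewer there is one more tool, called after "Call:" as a command line: name --argument value ..., lists and objects as JSON in quotes. jog_arm: Moves the arm, as the interface text tells. Its arguments: {"type":"object","properties":{"deltas":{"type":"array"},"newtons":{"type":"number"}},"required":["deltas"]}

```bash
mkdir -p pics
cat > h.py <<'E'
import numpy as np, cv2
from station import arm
def ray(p,uv,z):
    R=cv2.Rodrigues(np.array(p["rvec"],float))[0];t=np.array(p["tvec"],float).ravel()
    d=R.T@np.array([(uv[0]-p["cx"])/p["fx"],(uv[1]-p["cy"])/p["fy"],1.]);c=-R.T@t
    return c+d*(z-c[2])/d[2]
def proj(p,X):
    K=np.array([[p["fx"],0,p["cx"]],[0,p["fy"],p["cy"]],[0,0,1.]])
    return cv2.projectPoints(np.array(X,float).reshape(-1,1,3),np.array(p["rvec"],float),np.array(p["tvec"],float),K,None)[0].reshape(-1,2)
E
python3 - <<'E'
from h import *
for n in("scene","top"):
    p=arm.snapshot(n);cv2.imwrite(f"pics/{n}0.png",p["color"])
    for l in("tub","lid","small_lid","shut_tub_a","tape_roll","brush_jar","tub_rim","lid_top"):
        for r in arm.recognise(p,l)[:4]: 
            q=np.array(r["position"]);print(n,l,round(r["score"],2),q.round(),proj(p,q)[0].round())
o=arm.get_obs();print(o["time"],o["tcp_pos"],o["eef_rot"],o["gripper_width"])
E
```

```text
scene tub 0.75 [648. 189.  48.] [302. 257.]
scene tub 0.75 [553. 215.  49.] [343. 251.]
scene tub 0.57 [751. 202.  50.] [265. 274.]
scene lid 0.74 [648. 183.  44.] [301. 257.]
scene lid 0.63 [447.  95.  17.] [346. 224.]
scene small_lid 0.51 [ 432. -189.   12.] [296. 180.]
scene shut_tub_a 0.98 [644.   6.  64.] [266. 212.]
scene shut_tub_a 0.87 [ 604. -138.   64.] [256. 185.]
scene tape_roll 0.57 [ 562. -391.   21.] [234. 161.]
scene brush_jar 0.66 [643. 390.  98.] [364. 296.]
scene tub_rim 0.92 [651. 186.  46.] [301. 257.]
scene tub_rim 0.91 [754. 204.  52.] [264. 274.]
scene tub_rim 0.76 [551. 218.  50.] [344. 251.]
scene tub_rim 0.68 [562. 116.  53.] [316. 229.]
scene lid_top 0.57 [443.  99.  13.] [348. 226.]
top tub 0.86 [647. 177.  58.] [208. 204.]
top tub 0.68 [555. 101.  53.] [239. 244.]
top tub 0.65 [748. 190.  51.] [204. 163.]
top tub 0.64 [528. 210.  57.] [192. 255.]
top lid 0.97 [443.  96.  13.] [242. 291.]
top small_lid 0.81 [ 432. -194.   13.] [362. 298.]
top shut_tub_a 0.83 [ 593. -151.   73.] [348. 229.]
top tape_roll 0.71 [ 555. -404.   25.] [451. 248.]
top brush_jar 0.68 [633. 366.  90.] [123. 208.]
top tub_rim 0.97 [532. 211.  51.] [192. 254.]
top tub_rim 0.89 [551. 103.  56.] [238. 246.]
top tub_rim 0.81 [748. 186.  48.] [206. 163.]
top tub_rim 0.63 [642. 171.  53.] [210. 207.]
top lid_top 0.74 [441.  91.  19.] [244. 293.]
top lid_top 0.27 [797.  45.  17.] [265. 146.]
0.9 [ 155.55208619 -527.54214704  231.2664864 ] [-3.10934794e+00 -4.48854221e-01  8.19531573e-05] 85.62071474656958
```

View pics/scene0.png

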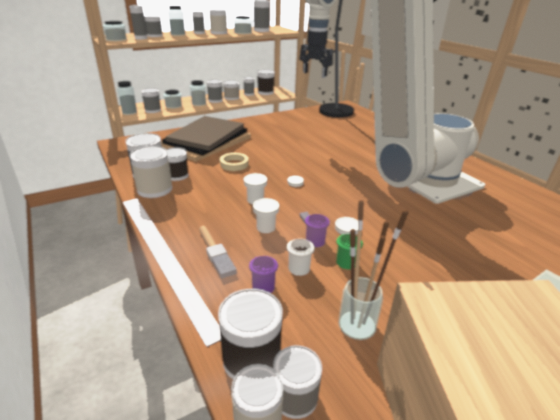

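View pics/top0.png

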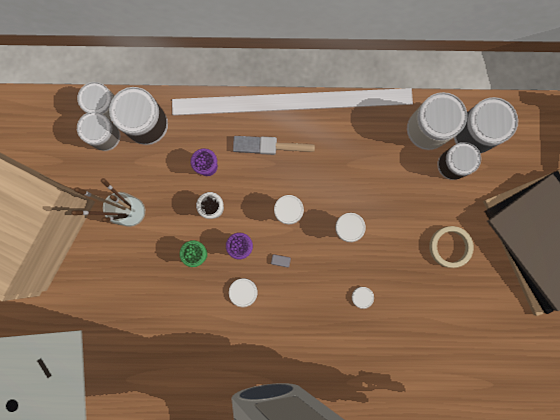

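The pictures show these candidates. In "top", the white open tub with dark sticks is at (209,205). Its look-alikes are green (193,254) and purple (239,246) and (204,162), and the shut tubs are at (289,209) and (351,227). The larger white lid is at (243,292) and the small lid at (363,297). I choose the tub at (209,205) and the lid at (243,292), and will refine both in a crop.

Run:
```python
from h import *
from scipy.optimize import least_squares
S={n:arm.snapshot(n) for n in("scene","top")}
def circ(c,r,z): 
    a=np.linspace(0,2*np.pi,60);return np.c_[c[0]+r*np.cos(a),c[1]+r*np.sin(a),np.full(60,z)]
def hull(p,x,rings):
    P=np.vstack([proj(p,circ(x,r,z)) for r,z in rings]).astype(np.float32)
    m=np.zeros((420*4,560*4),np.uint8);cv2.fillConvexPoly(m,cv2.convexHull(P*4).astype(np.int32),1);return m
def fit(p,lab,near,rings):
    best=None
    for r in arm.cut_out(p,lab):
        m=r["pixels"].astype(np.uint8);M=cv2.moments(m,True)
        if not M["m00"]: continue
        c=np.array([M["m10"],M["m01"]])/M["m00"]
        if np.hypot(*(c-near))<12: best=(r["score"],c,M["m00"]);break
    if best is None: return print(lab,"none")
    def f(x):
        h=cv2.moments(hull(p,x,rings),True);return np.array([h["m10"],h["m01"]])/h["m00"]/4-best[1]
    x=ray(p,best[1],rings[-1][1])[:2]
    for _ in range(5):  # newton, numeric
        J=np.c_[(f(x+[10,0])-f(x))/10,(f(x+[0,10])-f(x))/10];x=x-np.linalg.solve(J,f(x))
    print(lab,p["shot"],round(best[0],2),best[1].round(1),"area",best[2],"pred",hull(p,x,rings).sum()/16,"xy",x.round(1))
    return x
LR=[(34,0),(34,16)];TR=[(25.5,0),(27,55),(31.5,62),(28,70)]
l1=fit(S["top"],"lid",(243,292),LR);l2=fit(S["scene"],"lid",(346,226),LR)
t1=fit(S["top"],"tub",(209,205),TR);t2=fit(S["scene"],"tub",(301,257),TR)
p=S["top"];im=p["color"].copy()
big=cv2.resize(im,None,fx=5,fy=5,interpolation=cv2.INTER_CUBIC)
for c,R in((l1,[(34,0),(34,16)]),(t1,[(25.5,0),(28,70)])):
    for r,z in R:
        if c is not None: cv2.polylines(big,[((proj(p,circ(c,r,z))+.5)*5).astype(np.int32)],True,(0,0,255),1)
cv2.imwrite("pics/crop1.png",big[180*5:300*5+50,170*5:290*5])
p=S["scene"];big=cv2.resize(p["color"],None,fx=6,fy=6,interpolation=cv2.INTER_CUBIC)
for c,R in((l1,[(34,0),(34,16)]),(t1,[(25.5,0),(28,70)])):
    for r,z in R:
        if c is not None: cv2.polylines(big,[((proj(p,circ(c,r,z))+.5)*6).astype(np.int32)],True,(0,0,255),1)
cv2.imwrite("pics/crop2.png",big[200*6:290*6,265*6:385*6])
a=cv2.imread("pics/crop1.png");b=cv2.imread("pics/crop2.png");h=500
cv2.imwrite("pics/both.png",np.hstack([cv2.resize(a,(370,400)),cv2.resize(b,(430,400))]))
```

```text
lid 4 0.78 [243.3 292. ] area 634.0 pred 656.5625 xy [441.5  92. ]
lid 3 0.65 [345.7 225.1] area 315.0 pred 404.1875 xy [441.1  88.5]
tub 4 0.94 [209.6 205.1] area 599.0 pred 587.875 xy [645.4 172.1]
tub 3 0.74 [299.7 255.8] area 786.0 pred 858.25 xy [644.2 172.9]
```

View pics/both.png

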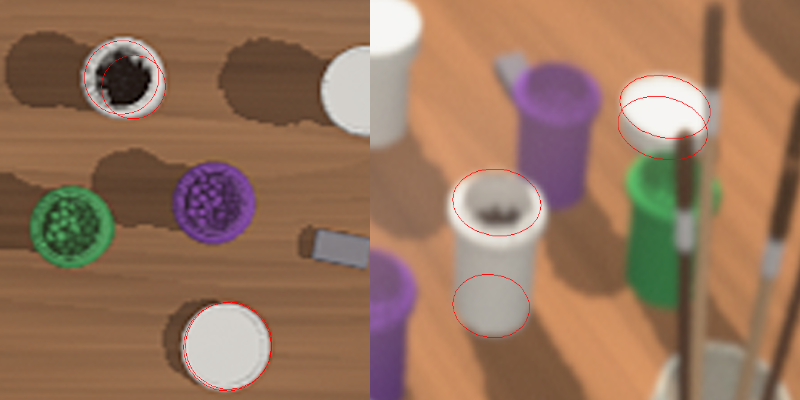

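The crop confirms the choice: the white tub with dark sticks is left of centre, with its mouth ring matching at (645,172). The larger white lid lies at about (441,92), and both fit their stated sizes. I'll turn the tool to a 45° yaw, which keeps joint 6 in range and the fingers clear of neighbours, then cross over to the lid.

Call:
jog_arm --deltas '[{"az":-1,"gripper":1},{"az":-1},{"az":-1},{"az":-1},{"az":-1}]'

```text
invalid input at $.deltas[0]: expected keys tx, ty, tz, ax, ay, az, gripper
```

Call:
jog_arm --deltas '[{"az":-1},{"az":-1},{"az":-0.145},{"tx":0.94,"ty":-0.35},{"tx":0.94,"ty":-0.35}]'

```text
invalid input at $.deltas[0]: expected keys tx, ty, tz, ax, ay, az, gripper
```

Call:
jog_arm --deltas '[{"tx":0.94,"ty":-0.35},{"tx":0.94,"ty":-0.35},{"tx":0.94,"ty":-0.35},{"tx":0.94,"ty":-0.35},{"tx":0.94,"ty":-0.35}]'

```text
invalid input at $.deltas[0]: expected keys tx, ty, tz, ax, ay, az, gripper
```

Call:
jog_arm --deltas '[{"tx":0.94,"ty":-0.35},{"tx":0.94,"ty":-0.35},{"tx":0.94,"ty":-0.35},{"tx":0.94,"ty":-0.35},{"tx":0.94,"ty":-0.35}]'

```text
invalid input at $.deltas[0]: expected keys tx, ty, tz, ax, ay, az, gripper
```

All keys are required in each row.

Call:
jog_arm --deltas '[{"tx":0,"ty":0,"tz":0,"ax":0,"ay":0,"az":-1,"gripper":1},{"tx":0,"ty":0,"tz":0,"ax":0,"ay":0,"az":-1,"gripper":1},{"tx":0,"ty":0,"tz":0,"ax":0,"ay":0,"az":-1,"gripper":1},{"tx":0,"ty":0,"tz":0,"ax":0,"ay":0,"az":-1,"gripper":1},{"tx":0,"ty":0,"tz":0,"ax":0,"ay":0,"az":-1,"gripper":1}]'

```text
time: 1.7
tcp_pos: [155.6, -527.5, 231.3]
eef_rot: [2.983, 0.986, 0.0]
force: [0.5, 0.4, -0.3]
gripper_width: 85.3
grasp_force: 0.0
```

Call:
jog_arm --deltas '[{"tx":0,"ty":0,"tz":0,"ax":0,"ay":0,"az":-1,"gripper":1},{"tx":0,"ty":0,"tz":0,"ax":0,"ay":0,"az":-1,"gripper":1},{"tx":0,"ty":0,"tz":0,"ax":0,"ay":0,"az":-0.145,"gripper":1},{"tx":0.94,"ty":-0.35,"tz":0,"ax":0,"ay":0,"az":0,"gripper":1},{"tx":0.94,"ty":-0.35,"tz":0,"ax":0,"ay":0,"az":0,"gripper":1}]'

```text
time: 2.2
tcp_pos: [188.9, -454.1, 230.6]
eef_rot: [-2.904, -1.197, -0.0]
force: [0.1, 0.2, 0.8]
gripper_width: 85.1
grasp_force: 0.0
```

Call:
jog_arm --deltas '[{"tx":0.94,"ty":-0.35,"tz":0,"ax":0,"ay":0,"az":0,"gripper":1},{"tx":0.94,"ty":-0.35,"tz":0,"ax":0,"ay":0,"az":0,"gripper":1},{"tx":0.94,"ty":-0.35,"tz":0,"ax":0,"ay":0,"az":0,"gripper":1},{"tx":0.94,"ty":-0.35,"tz":0,"ax":0,"ay":0,"az":0,"gripper":1},{"tx":0.94,"ty":-0.35,"tz":0,"ax":0,"ay":0,"az":0,"gripper":1}]'

```text
time: 2.7
tcp_pos: [272.6, -270.6, 231.4]
eef_rot: [2.903, 1.199, 0.0]
force: [0.7, -0.3, -0.0]
gripper_width: 85.4
grasp_force: 0.0
```

Call:
jog_arm --deltas '[{"tx":0.94,"ty":-0.35,"tz":0,"ax":0,"ay":0,"az":0,"gripper":1},{"tx":0.94,"ty":-0.35,"tz":0,"ax":0,"ay":0,"az":0,"gripper":1},{"tx":0.94,"ty":-0.35,"tz":0,"ax":0,"ay":0,"az":0,"gripper":1},{"tx":0.94,"ty":-0.35,"tz":0,"ax":0,"ay":0,"az":0,"gripper":1},{"tx":0.94,"ty":-0.35,"tz":0,"ax":0,"ay":0,"az":0,"gripper":1}]'

```text
time: 3.2
tcp_pos: [356.1, -88.1, 231.6]
eef_rot: [2.903, 1.199, 0.001]
force: [-0.4, -0.3, -0.3]
gripper_width: 85.2
grasp_force: 0.0
```

Call:
jog_arm --deltas '[{"tx":0.937,"ty":-0.334,"tz":0,"ax":0,"ay":0,"az":0,"gripper":1},{"tx":0.937,"ty":-0.334,"tz":0,"ax":0,"ay":0,"az":0,"gripper":1},{"tx":0.937,"ty":-0.334,"tz":0,"ax":0,"ay":0,"az":0,"gripper":1},{"tx":0.937,"ty":-0.334,"tz":0,"ax":0,"ay":0,"az":0,"gripper":1},{"tx":0.937,"ty":-0.334,"tz":0,"ax":0,"ay":0,"az":0,"gripper":1}]'

```text
time: 3.7
tcp_pos: [441.4, 91.9, 231.5]
eef_rot: [2.903, 1.2, 0.001]
force: [1.0, -0.4, 0.1]
gripper_width: 85.6
grasp_force: 0.0
```

Call:
jog_arm --deltas '[{"tx":0,"ty":0,"tz":1,"ax":0,"ay":0,"az":0,"gripper":1},{"tx":0,"ty":0,"tz":1,"ax":0,"ay":0,"az":0,"gripper":1},{"tx":0,"ty":0,"tz":1,"ax":0,"ay":0,"az":0,"gripper":1},{"tx":0,"ty":0,"tz":1,"ax":0,"ay":0,"az":0,"gripper":1},{"tx":0,"ty":0,"tz":0.4,"ax":0,"ay":0,"az":0,"gripper":1}]'

```text
time: 4.2
tcp_pos: [439.1, 90.2, 52.3]
eef_rot: [-2.902, -1.2, 0.006]
force: [-0.2, -0.7, -0.2]
gripper_width: 85.3
grasp_force: 0.0
```

Run:
```python
from h import *
p=arm.snapshot("scene");cv2.imwrite("pics/c3.png",cv2.resize(p["color"][150:270,270:430],None,fx=5,fy=5,interpolation=cv2.INTER_CUBIC))
o=arm.get_obs();print(o["tcp_pos"],o["qpos"])
```

```text
[438.70789158  90.09083695  51.33363333] [ 1.47738575e-02  2.24829624e-01 -5.23954271e-01  8.27678578e-01
 -5.66308396e-07  2.37250067e+00]
```

View pics/c3.png

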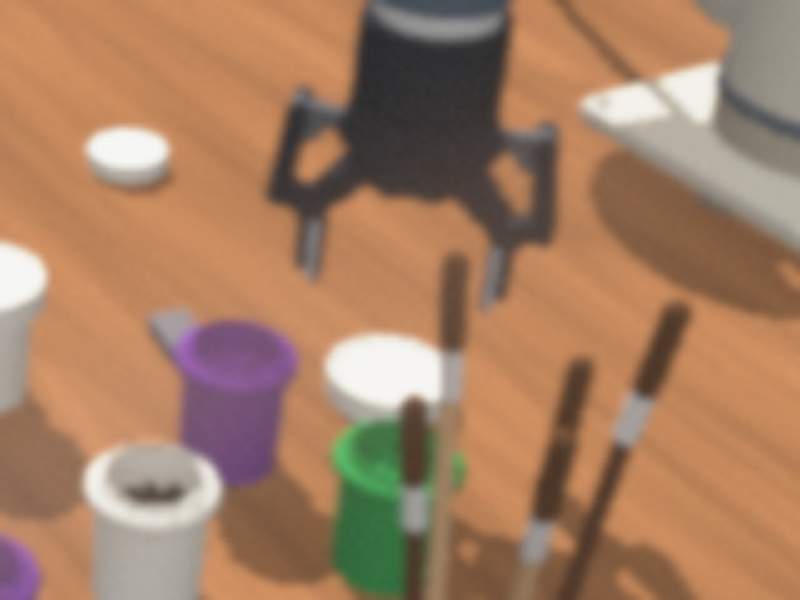

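Call:
jog_arm --deltas '[{"tx":0,"ty":0,"tz":0,"ax":0,"ay":0,"az":0,"gripper":1},{"tx":0,"ty":0,"tz":0,"ax":0,"ay":0,"az":0,"gripper":1}]'

```text
time: 4.45
tcp_pos: [441.8, 90.1, 56.3]
eef_rot: [2.902, 1.201, 0.002]
force: [0.1, -0.3, 0.4]
gripper_width: 85.6
grasp_force: 0.0
```

Run:
```python
from h import *
p=arm.snapshot("scene")
o=arm.get_obs();c=np.array(o["tcp_pos"]);R=cv2.Rodrigues(np.array(o["eef_rot"]))[0];print(c.round(2),R.round(4).tolist())
for z in(50,57,64,70):
    print(z,[((proj(p,[*(c[:2]+s*42.6*R[:2,1]),z])[0]-[270,150])*5).round() for s in(1,-1)], "seen (310,278),(487,305)")
```

```text
[441.95  90.13  56.56] [[0.7073, 0.7069, 0.0022], [0.7069, -0.7073, 0.0], [0.0016, 0.0016, -1.0]]
50 [array([310., 300.]), array([469., 326.])] seen (310,278),(487,305)
57 [array([311., 289.]), array([471., 315.])] seen (310,278),(487,305)
64 [array([313., 278.]), array([473., 304.])] seen (310,278),(487,305)
70 [array([314., 269.]), array([474., 295.])] seen (310,278),(487,305)
```

Call:
jog_arm --deltas '[{"tx":0.02,"ty":-0.036,"tz":0.4,"ax":0,"ay":0,"az":0,"gripper":1},{"tx":0,"ty":0,"tz":0.4,"ax":0,"ay":0,"az":0,"gripper":1},{"tx":0,"ty":0,"tz":0.3,"ax":0,"ay":0,"az":0,"gripper":1},{"tx":0,"ty":0,"tz":0.2,"ax":0,"ay":0,"az":0,"gripper":1},{"tx":0,"ty":0,"tz":0.1,"ax":0,"ay":0,"az":0,"gripper":1}]'

```text
time: 5.0
tcp_pos: [440.9, 91.7, -0.5]
eef_rot: [2.902, 1.202, 0.001]
force: [0.7, 0.2, 0.4]
gripper_width: 85.7
grasp_force: 0.0
```

Call:
jog_arm --deltas '[{"tx":0,"ty":0,"tz":0,"ax":0,"ay":0,"az":0,"gripper":1},{"tx":0,"ty":0,"tz":0,"ax":0,"ay":0,"az":0,"gripper":1},{"tx":0,"ty":0,"tz":0,"ax":0,"ay":0,"az":0,"gripper":1}]'

```text
time: 5.3
tcp_pos: [440.9, 91.7, -0.2]
eef_rot: [2.902, 1.202, 0.001]
force: [0.1, -0.3, 0.5]
gripper_width: 85.5
grasp_force: 0.0
```

Call:
jog_arm --deltas '[{"tx":0,"ty":0,"tz":0.08,"ax":0,"ay":0,"az":0,"gripper":1},{"tx":0,"ty":0,"tz":0,"ax":0,"ay":0,"az":0,"gripper":0.5},{"tx":0,"ty":0,"tz":0,"ax":0,"ay":0,"az":0,"gripper":0.5},{"tx":0,"ty":0,"tz":0,"ax":0,"ay":0,"az":0,"gripper":0.5},{"tx":0,"ty":0,"tz":0,"ax":0,"ay":0,"az":0,"gripper":0.5}]' --newtons 25

```text
time: 5.8
tcp_pos: [440.5, 91.7, -3.8]
eef_rot: [-2.902, -1.202, 0.0]
force: [-1.7, -0.3, 5.2]
gripper_width: 67.0
grasp_force: 27.7
```

Call:
jog_arm --deltas '[{"tx":0,"ty":0,"tz":-0.1,"ax":0,"ay":0,"az":0,"gripper":0.4},{"tx":0,"ty":0,"tz":-0.4,"ax":0,"ay":0,"az":0,"gripper":0.4},{"tx":0,"ty":0,"tz":-0.8,"ax":0,"ay":0,"az":0,"gripper":0.4},{"tx":0,"ty":0,"tz":-0.8,"ax":0,"ay":0,"az":0,"gripper":0.4},{"tx":0,"ty":0,"tz":-0.9,"ax":0,"ay":0,"az":0,"gripper":0.4}]'

```text
time: 6.3
tcp_pos: [440.1, 91.7, 117.1]
eef_rot: [-2.902, -1.202, 0.001]
force: [1.4, -0.0, -0.3]
gripper_width: 66.9
grasp_force: 28.4
```

Call:
jog_arm --deltas '[{"tx":0,"ty":0,"tz":-0.6,"ax":0,"ay":0,"az":0,"gripper":0.4},{"tx":0,"ty":0,"tz":-0.3,"ax":0,"ay":0,"az":0,"gripper":0.4},{"tx":0,"ty":0,"tz":0,"ax":0,"ay":0,"az":0,"gripper":0.4},{"tx":0,"ty":0,"tz":0,"ax":0,"ay":0,"az":0,"gripper":0.4}]'

```text
time: 6.7
tcp_pos: [440.4, 91.7, 151.7]
eef_rot: [-2.902, -1.203, 0.0]
force: [-0.5, -1.0, -1.2]
gripper_width: 67.0
grasp_force: 28.5
```

Run:
```python
from h import *
p=arm.snapshot("scene");cv2.imwrite("pics/c4.png",cv2.resize(p["color"][100:260,270:430],None,fx=3.75,fy=3.75,interpolation=cv2.INTER_CUBIC))
o=arm.get_obs();print(o["tcp_pos"],o["qpos"],o["gripper_width"])
```

```text
[440.05949856  91.69212946 151.27206634] [ 1.83533186e-02  1.30149779e-01 -3.54248168e-01  1.08756738e+00
  1.99575710e-06  2.37432751e+00] 67.13514836509148
```

View pics/c4.png

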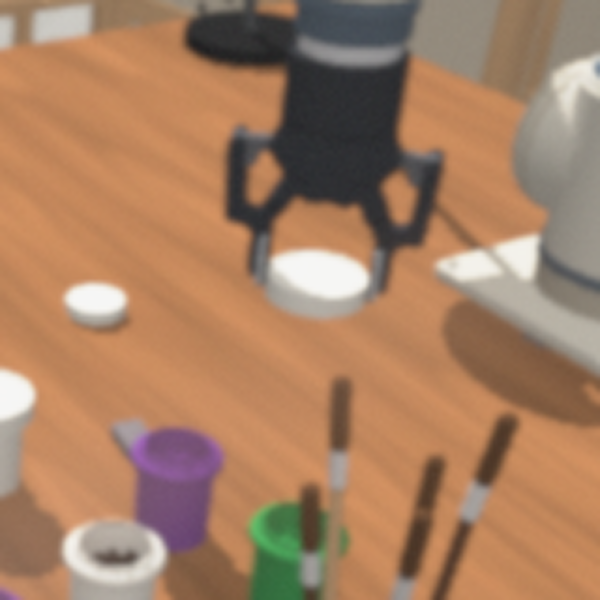

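The picture shows the lid gripped at (318,280), held near the fingertips. I'll overlay a level lid model to check its tilt and offset.

Run:
```python
from h import *
def circ(c,r,z): 
    a=np.linspace(0,2*np.pi,60);return np.c_[c[0]+r*np.cos(a),c[1]+r*np.sin(a),np.full(60,z)]
p=arm.snapshot("scene");o=arm.get_obs();c=np.array(o["tcp_pos"]);z=c[2]+3.8
for l in("lid","lid_top"):
  for r in arm.recognise(p,l): print(l,r["score"],np.round(r["position"],1))
for r in arm.cut_out(p,"lid"):
    m=r["pixels"];v,u=np.nonzero(m);print(r["score"],m.sum(),u.mean(),v.mean(),u.min(),u.max(),v.min(),v.max())
P=np.vstack([proj(p,circ(c,34,z)),proj(p,circ(c,34,z+16))]);print("pred",P.min(0),P.max(0))
k=8;big=cv2.resize(p["color"],None,fx=k,fy=k,interpolation=cv2.INTER_CUBIC)
for h in(0,16): cv2.polylines(big,[((proj(p,circ(c,34,z+h))+.5)*k).astype(np.int32)],True,(0,0,255),1)
cv2.imwrite("pics/c5.png",big[150*k:200*k,320*k:390*k])
```

```text
lid 0.76 [451.2  97.9 170.5]
lid_top 0.74 [448.4 102.9 167.7]
lid_top 0.59 [ 433.3 -189.4   11.8]
0.9 399 354.35839598997495 175.59649122807016 341 367 167 184
pred [340.16418786 166.42796796] [368.16577409 184.57458851]
```

View pics/c5.png

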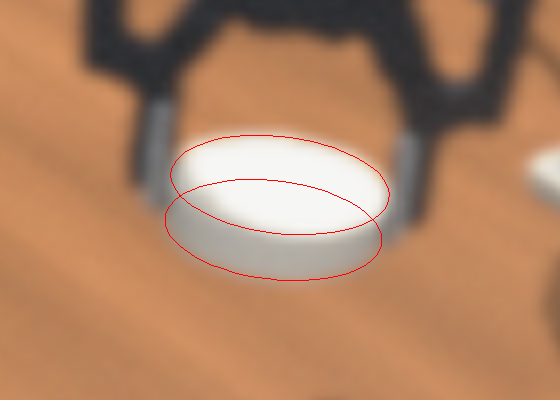

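The level model matches the lid, so it is centred and level, with its lower edge at TCP + 3.8 mm. Moving over the tub.

Call:
jog_arm --deltas '[{"tx":0.5,"ty":0.22,"tz":0,"ax":0,"ay":0,"az":0,"gripper":0.4},{"tx":0.9,"ty":0.39,"tz":0,"ax":0,"ay":0,"az":0,"gripper":0.4},{"tx":0.9,"ty":0.39,"tz":0,"ax":0,"ay":0,"az":0,"gripper":0.4},{"tx":0.9,"ty":0.39,"tz":0,"ax":0,"ay":0,"az":0,"gripper":0.4},{"tx":0.9,"ty":0.39,"tz":0,"ax":0,"ay":0,"az":0,"gripper":0.4}]'

```text
time: 7.45
tcp_pos: [608.1, 158.0, 151.3]
eef_rot: [-2.902, -1.202, 0.001]
force: [-0.2, -0.1, 0.2]
gripper_width: 67.3
grasp_force: 28.4
```

Call:
jog_arm --deltas '[{"tx":0.6,"ty":0.26,"tz":0,"ax":0,"ay":0,"az":0,"gripper":0.4},{"tx":0.34,"ty":0.15,"tz":0,"ax":0,"ay":0,"az":0,"gripper":0.4},{"tx":0,"ty":0,"tz":0.4,"ax":0,"ay":0,"az":0,"gripper":0.4},{"tx":0,"ty":0,"tz":0.4,"ax":0,"ay":0,"az":0,"gripper":0.4},{"tx":0,"ty":0,"tz":0.2,"ax":0,"ay":0,"az":0,"gripper":0.4}]'

```text
time: 7.95
tcp_pos: [644.3, 172.3, 109.7]
eef_rot: [-2.902, -1.202, 0.005]
force: [0.0, -0.0, 0.9]
gripper_width: 66.9
grasp_force: 28.5
```

Call:
jog_arm --deltas '[{"tx":0,"ty":0,"tz":0,"ax":0,"ay":0,"az":0,"gripper":0.4},{"tx":0,"ty":0,"tz":0,"ax":0,"ay":0,"az":0,"gripper":0.4},{"tx":0,"ty":0,"tz":0,"ax":0,"ay":0,"az":0,"gripper":0.4}]'

```text
time: 8.25
tcp_pos: [645.3, 172.4, 113.0]
eef_rot: [2.902, 1.202, 0.002]
force: [-0.7, -0.2, -0.6]
gripper_width: 67.2
grasp_force: 28.4
```

Run:
```python
from h import *
def circ(c,r,z): 
    a=np.linspace(0,2*np.pi,60);return np.c_[c[0]+r*np.cos(a),c[1]+r*np.sin(a),np.full(60,z)]
p=arm.snapshot("scene");o=arm.get_obs();c=np.array(o["tcp_pos"]);z=c[2]+3.8;print(c,o["eef_rot"],o["gripper_width"])
k=8;big=cv2.resize(p["color"],None,fx=k,fy=k,interpolation=cv2.INTER_CUBIC)
for x,r,h in((c,34,z),(c,34,z+16),([645,172.3],31.5,62),([645,172.3],27,70),([645,172.3],25.5,0)): cv2.polylines(big,[((proj(p,circ(x,r,h))+.5)*k).astype(np.int32)],True,(0,0,255),1)
cv2.imwrite("pics/c6.png",big[205*k:280*k,260*k:350*k])
```

```text
[645.37157203 172.369352   113.04514394] [2.90201844e+00 1.20228535e+00 2.17540461e-03] 66.6898146408295
```

View pics/c6.png

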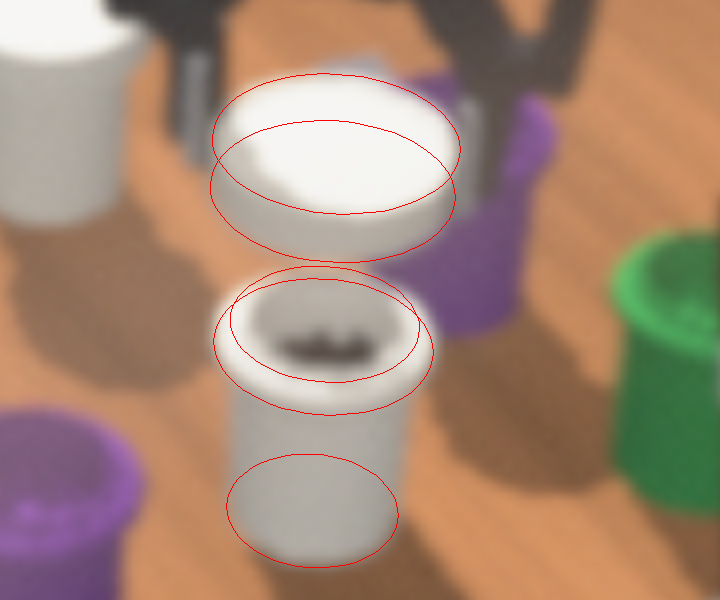

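The picture shows the lid over the tub, level and matching the model. The tub lip, centred near (324,338), is about 1 mm to the right of the model, so I'll correct slightly and lower.

Call:
jog_arm --deltas '[{"tx":0.012,"ty":-0.012,"tz":0.4,"ax":0,"ay":0,"az":0,"gripper":0.4},{"tx":0,"ty":0,"tz":0.4,"ax":0,"ay":0,"az":0,"gripper":0.4},{"tx":0,"ty":0,"tz":0.25,"ax":0,"ay":0,"az":0,"gripper":0.4},{"tx":0,"ty":0,"tz":0.12,"ax":0,"ay":0,"az":0,"gripper":0.4},{"tx":0,"ty":0,"tz":0,"ax":0,"ay":0,"az":0,"gripper":0.4}]'

```text
time: 8.8
tcp_pos: [644.9, 173.0, 65.1]
eef_rot: [-2.902, -1.202, 0.001]
force: [-0.1, 0.7, -1.6]
gripper_width: 67.3
grasp_force: 28.4
```

Call:
jog_arm --deltas '[{"tx":0,"ty":0,"tz":0.05,"ax":0,"ay":0,"az":0,"gripper":0.4},{"tx":0,"ty":0,"tz":0,"ax":0,"ay":0,"az":0,"gripper":0.4},{"tx":0,"ty":0,"tz":0,"ax":0,"ay":0,"az":0,"gripper":0.4}]'

```text
time: 9.1
tcp_pos: [645.2, 173.1, 63.8]
eef_rot: [2.902, 1.203, 0.001]
force: [0.1, -0.2, -0.4]
gripper_width: 67.1
grasp_force: 28.5
```

Call:
jog_arm --deltas '[{"tx":0,"ty":0,"tz":0.07,"ax":0,"ay":0,"az":0,"gripper":0.4},{"tx":0,"ty":0,"tz":0,"ax":0,"ay":0,"az":0,"gripper":0.4},{"tx":0,"ty":0,"tz":0.03,"ax":0,"ay":0,"az":0,"gripper":0.4},{"tx":0,"ty":0,"tz":0,"ax":0,"ay":0,"az":0,"gripper":0.4},{"tx":0,"ty":0,"tz":0,"ax":0,"ay":0,"az":0,"gripper":0.4}]'

```text
time: 9.6
tcp_pos: [644.9, 172.8, 59.7]
eef_rot: [2.902, 1.202, -0.0]
force: [-2.6, -2.2, 4.7]
gripper_width: 67.4
grasp_force: 29.1
```

Call:
jog_arm --deltas '[{"tx":0,"ty":0,"tz":0,"ax":0,"ay":0,"az":0,"gripper":0.75},{"tx":0,"ty":0,"tz":0,"ax":0,"ay":0,"az":0,"gripper":1},{"tx":0,"ty":0,"tz":0,"ax":0,"ay":0,"az":0,"gripper":1},{"tx":0,"ty":0,"tz":0,"ax":0,"ay":0,"az":0,"gripper":1},{"tx":0,"ty":0,"tz":-0.2,"ax":0,"ay":0,"az":0,"gripper":1}]'

```text
time: 10.1
tcp_pos: [644.4, 173.0, 66.4]
eef_rot: [-2.902, -1.202, 0.003]
force: [-0.7, 0.4, 0.2]
gripper_width: 85.1
grasp_force: 0.0
```

Call:
jog_arm --deltas '[{"tx":0,"ty":0,"tz":-0.5,"ax":0,"ay":0,"az":0,"gripper":1},{"tx":0,"ty":0,"tz":-0.6,"ax":0,"ay":0,"az":0,"gripper":1},{"tx":0,"ty":0,"tz":-0.3,"ax":0,"ay":0,"az":0,"gripper":1},{"tx":0,"ty":0,"tz":0,"ax":0,"ay":0,"az":0,"gripper":-1},{"tx":0,"ty":0,"tz":0,"ax":0,"ay":0,"az":0,"gripper":-1}]'

```text
time: 10.6
tcp_pos: [644.8, 173.0, 122.8]
eef_rot: [-2.902, -1.203, 0.0]
force: [0.3, 0.1, -0.3]
gripper_width: 59.0
grasp_force: 0.0
```

Call:
jog_arm --deltas '[{"tx":0,"ty":0,"tz":0,"ax":0,"ay":0,"az":0,"gripper":-1},{"tx":0,"ty":0,"tz":0,"ax":0,"ay":0,"az":0,"gripper":-1},{"tx":0,"ty":0,"tz":0,"ax":0,"ay":0,"az":0,"gripper":-1},{"tx":0,"ty":0,"tz":0,"ax":0,"ay":0,"az":0,"gripper":-1}]'

```text
time: 11.0
tcp_pos: [644.9, 173.0, 122.8]
eef_rot: [-2.902, -1.202, 0.001]
force: [-0.4, 0.9, 0.2]
gripper_width: 0.1
grasp_force: 0.0
```

Run:
```python
from h import *
def circ(c,r,z): 
    a=np.linspace(0,2*np.pi,60);return np.c_[c[0]+r*np.cos(a),c[1]+r*np.sin(a),np.full(60,z)]
p=arm.snapshot("scene");o=arm.get_obs();c=np.array(o["tcp_pos"]);print(c,o["eef_rot"],o["gripper_width"],o["force"])
k=8;big=cv2.resize(p["color"],None,fx=k,fy=k,interpolation=cv2.INTER_CUBIC)
for x,r,h in(([645,172.8],34,64),([645,172.8],34,80),([645,172.8],25.5,0)): cv2.polylines(big,[((proj(p,circ(x,r,h))+.5)*k).astype(np.int32)],True,(0,0,255),1)
cv2.imwrite("pics/c7.png",big[205*k:280*k,260*k:350*k])
```

```text
[644.94495779 173.01207546 122.97280927] [-2.90223754e+00 -1.20247931e+00  6.84241333e-04] 0.37550108737279286 [ 0.16631141 -0.54469213  0.47192603]
```

View pics/c7.png

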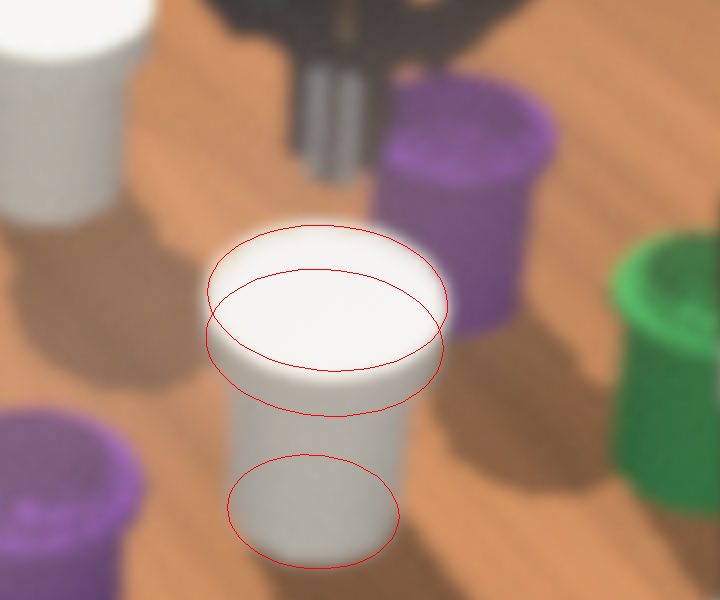

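The lid lies loose and level on the tub, in line with the 64 mm model. Now I'll press the middle with the closed fingers.

Call:
jog_arm --deltas '[{"tx":0,"ty":0,"tz":0.4,"ax":0,"ay":0,"az":0,"gripper":-1},{"tx":0,"ty":0,"tz":0.35,"ax":0,"ay":0,"az":0,"gripper":-1},{"tx":0,"ty":0,"tz":0.2,"ax":0,"ay":0,"az":0,"gripper":-1},{"tx":0,"ty":0,"tz":0.05,"ax":0,"ay":0,"az":0,"gripper":-1},{"tx":0,"ty":0,"tz":0,"ax":0,"ay":0,"az":0,"gripper":-1}]'

```text
time: 11.55
tcp_pos: [645.0, 173.0, 83.3]
eef_rot: [-2.902, -1.203, 0.0]
force: [-0.3, 0.0, 0.3]
gripper_width: -0.3
grasp_force: 0.0
```

Call:
jog_arm --deltas '[{"tx":0,"ty":0,"tz":0.05,"ax":0,"ay":0,"az":0,"gripper":-1},{"tx":0,"ty":0,"tz":0.03,"ax":0,"ay":0,"az":0,"gripper":-1},{"tx":0,"ty":0,"tz":0,"ax":0,"ay":0,"az":0,"gripper":-1},{"tx":0,"ty":0,"tz":0,"ax":0,"ay":0,"az":0,"gripper":-1}]'

```text
time: 11.95
tcp_pos: [645.1, 173.1, 80.3]
eef_rot: [2.902, 1.202, 0.0]
force: [0.1, 0.3, 0.3]
gripper_width: -0.1
grasp_force: 0.0
```

Call:
jog_arm --deltas '[{"tx":0,"ty":0,"tz":0.04,"ax":0,"ay":0,"az":0,"gripper":-1},{"tx":0,"ty":0,"tz":0.03,"ax":0,"ay":0,"az":0,"gripper":-1},{"tx":0,"ty":0,"tz":0,"ax":0,"ay":0,"az":0,"gripper":-1}]'

```text
time: 12.25
tcp_pos: [645.5, 173.2, 77.9]
eef_rot: [2.902, 1.202, 0.002]
force: [0.7, 0.6, 3.1]
gripper_width: 0.0
grasp_force: 1.7
```

Call:
jog_arm --deltas '[{"tx":0,"ty":0,"tz":0.03,"ax":0,"ay":0,"az":0,"gripper":-1},{"tx":0,"ty":0,"tz":0.02,"ax":0,"ay":0,"az":0,"gripper":-1},{"tx":0,"ty":0,"tz":0,"ax":0,"ay":0,"az":0,"gripper":-1}]'

```text
time: 12.55
tcp_pos: [645.1, 172.9, 75.7]
eef_rot: [2.902, 1.202, 0.001]
force: [0.3, -1.3, 4.0]
gripper_width: -0.1
grasp_force: 2.4
```

Call:
jog_arm --deltas '[{"tx":0,"ty":0,"tz":0.03,"ax":0,"ay":0,"az":0,"gripper":-1},{"tx":0,"ty":0,"tz":0.02,"ax":0,"ay":0,"az":0,"gripper":-1},{"tx":0,"ty":0,"tz":0,"ax":0,"ay":0,"az":0,"gripper":-1}]'

```text
time: 12.85
tcp_pos: [644.7, 173.0, 72.9]
eef_rot: [-2.902, -1.202, 0.001]
force: [0.2, 0.1, 0.7]
gripper_width: -0.3
grasp_force: 0.0
```

Call:
jog_arm --deltas '[{"tx":0,"ty":0,"tz":0.03,"ax":0,"ay":0,"az":0,"gripper":-1},{"tx":0,"ty":0,"tz":0.02,"ax":0,"ay":0,"az":0,"gripper":-1},{"tx":0,"ty":0,"tz":0,"ax":0,"ay":0,"az":0,"gripper":-1}]'

```text
time: 13.15
tcp_pos: [645.0, 173.1, 71.9]
eef_rot: [2.902, 1.203, 0.001]
force: [-2.7, 0.0, 7.8]
gripper_width: -0.1
grasp_force: 3.7
```

Call:
jog_arm --deltas '[{"tx":0,"ty":0,"tz":0.02,"ax":0,"ay":0,"az":0,"gripper":-1},{"tx":0,"ty":0,"tz":0,"ax":0,"ay":0,"az":0,"gripper":-1},{"tx":0,"ty":0,"tz":0,"ax":0,"ay":0,"az":0,"gripper":-1}]'

```text
time: 13.45
tcp_pos: [645.1, 173.1, 71.9]
eef_rot: [2.902, 1.203, 0.002]
force: [-4.1, -0.4, 11.6]
gripper_width: -0.2
grasp_force: 6.2
```

Call:
jog_arm --deltas '[{"tx":0,"ty":0,"tz":0.03,"ax":0,"ay":0,"az":0,"gripper":-1},{"tx":0,"ty":0,"tz":0,"ax":0,"ay":0,"az":0,"gripper":-1},{"tx":0,"ty":0,"tz":0,"ax":0,"ay":0,"az":0,"gripper":-1}]'

```text
time: 13.75
tcp_pos: [645.3, 173.1, 71.8]
eef_rot: [2.902, 1.202, 0.004]
force: [-5.6, -1.5, 20.6]
gripper_width: 0.3
grasp_force: 10.1
```

Call:
jog_arm --deltas '[{"tx":0,"ty":0,"tz":-0.1,"ax":0,"ay":0,"az":0,"gripper":-1},{"tx":0,"ty":0,"tz":-0.4,"ax":0,"ay":0,"az":0,"gripper":-1},{"tx":0,"ty":0,"tz":-0.7,"ax":0,"ay":0,"az":0,"gripper":-1},{"tx":0,"ty":0,"tz":-0.8,"ax":0,"ay":0,"az":0,"gripper":-1},{"tx":0,"ty":0,"tz":-0.6,"ax":0,"ay":0,"az":0,"gripper":-1}]'

```text
time: 14.25
tcp_pos: [645.1, 173.1, 174.8]
eef_rot: [2.902, 1.203, 0.001]
force: [-0.0, -0.1, -0.2]
gripper_width: -0.2
grasp_force: 0.0
```

Run:
```python
from h import *
def circ(c,r,z): 
    a=np.linspace(0,2*np.pi,60);return np.c_[c[0]+r*np.cos(a),c[1]+r*np.sin(a),np.full(60,z)]
p=arm.snapshot("scene");o=arm.get_obs();c=np.array(o["tcp_pos"]);print(c,o["force"])
k=8;big=cv2.resize(p["color"],None,fx=k,fy=k,interpolation=cv2.INTER_CUBIC)
for x,r,h in(([644.7,173.3],34,57),([644.7,173.3],34,73),([645,172.8],25.5,0)): cv2.polylines(big,[((proj(p,circ(x,r,h))+.5)*k).astype(np.int32)],True,(0,0,255),1)
cv2.imwrite("pics/c8.png",big[205*k:280*k,260*k:350*k])
```

```text
[646.31669708 173.29176304 178.76210262] [-0.10367984 -0.46900925  3.09211488]
```

View pics/c8.png

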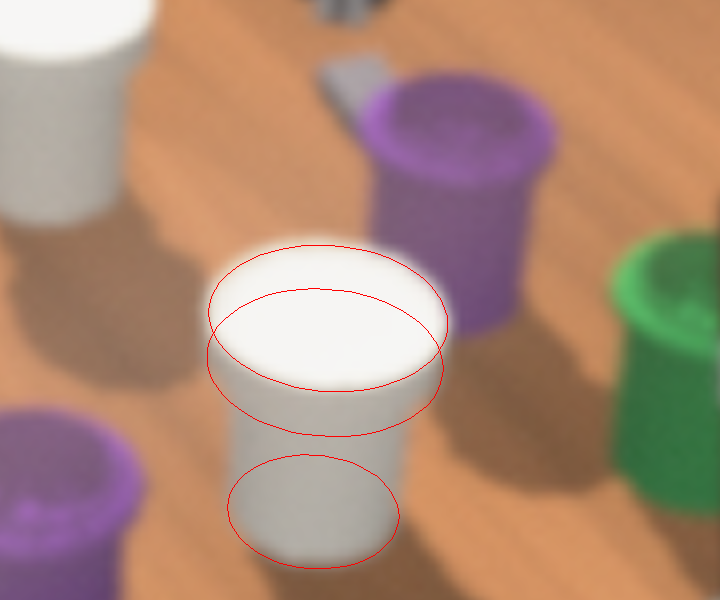

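The lid went down 7 mm to its stop and looks level. I'll compare its white top quantitatively with the shut tubs, in case the far side is still up.

Run:
```python
from h import *
def circ(c,r,z): 
    a=np.linspace(0,2*np.pi,60);return np.c_[c[0]+r*np.cos(a),c[1]+r*np.sin(a),np.full(60,z)]
p=arm.snapshot("scene");k=8
g=cv2.resize(p["color"].min(2),None,fx=k,fy=k,interpolation=cv2.INTER_CUBIC)
for n,c in(("lid",(300,244)),("a",(266,208)),("b",(256,182))):
    v=g[c[1]*k,c[0]*k]
    for th in(205,220,232):
        N,L,S,C=cv2.connectedComponentsWithStats((g>th).astype(np.uint8));i=L[c[1]*k,c[0]*k]
        if i==0: print(n,v,"-");continue
        cn=max(cv2.findContours((L==i).astype(np.uint8),0,1)[0],key=len);e=cv2.fitEllipse(cv2.convexHull(cn))
        X=ray(p,np.array(e[0])/k-.5,73);q=cv2.fitEllipse(((proj(p,circ(X[:2],34,73))+.5)*k).astype(np.float32))
        print(n,th,X[:2].round(1),"axes",np.round(e[1],1),"ang",round(e[2],1),"ratio",round(e[1][0]/e[1][1],3),"| model",np.round(q[1],1),round(q[2],1),round(q[1][0]/q[1][1],3))
```

```text
lid 205 [645.1 173.4] axes [143.5 233.3] ang 94.2 ratio 0.615 | model [145.8 239.4] 94.3 0.609
lid 220 [645.  173.5] axes [136.7 228. ] ang 93.9 ratio 0.6 | model [145.8 239.4] 94.3 0.609
lid 232 [645.1 174. ] axes [127.7 218.5] ang 93.7 ratio 0.585 | model [145.9 239.5] 94.4 0.609
a 205 [637.5 -12.8] axes [111.7 205.2] ang 91.5 ratio 0.544 | model [109.3 206.8] 90.4 0.528
a 220 [637.3 -12.7] axes [105.3 200.9] ang 90.8 ratio 0.524 | model [109.3 206.8] 90.4 0.528
a 232 [637.1 -12.6] axes [ 99.  193.7] ang 90.5 ratio 0.511 | model [109.3 206.8] 90.4 0.528
b 205 [ 597.6 -155.5] axes [ 89.5 180.6] ang 89.0 ratio 0.496 | model [ 87.4 185.3] 89.8 0.472
b 220 [ 597.4 -155.7] axes [ 84.2 176.3] ang 89.1 ratio 0.477 | model [ 87.4 185.3] 89.8 0.472
b 232 [ 597.2 -155.9] axes [ 77.9 170.8] ang 89.1 ratio 0.456 | model [ 87.4 185.3] 89.8 0.472
```

The white top matches the model in ratio, angle and position, just as the shut tubs do. So the lid is level and seated.

```bash
python3 -c "
from station import arm
print(arm.finish_job())"
```

```text
the job is handed in; nothing more can be done
None
```

The larger lid is snapped onto the open charcoal tub and sits level; the tub is upright and released, no other object was touched, and the job was handed in at about 14 s (no verdict was returned).

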